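# Back the sample carousel off by one notch

### The arm

A 6-joint arm with a two-finger parallel gripper is mounted at the origin on a cart in front of the work surface, level with it; the furniture and walls round the work are solid. World frame = base frame: x ahead of the robot, y to its left, z up, the work surface at z = 0. Lengths are in m, angles in rad, forces in N, time in s.
With the tool pointing down it reaches from about 0.25 to 0.775 m from the base axis. Payload 4 kg.
Tool frame: the origin (TCP) lies midway between the tips of the shut fingers; the grasp point (between the pads) lies 19 mm behind it; z points along the fingers, y is the line along which they close (so a half turn about z gives the same grasp; the last joint's range is limited). The gripper opens to 85 mm and grips with 20 to 120 N. Pads are 22 mm wide; open, the fingers measure 114 mm over their backs; the gripper's body (76 mm by 85 mm) begins 54 mm behind the grasp point. The pads swing forward as they close: fully open they stand 13 mm farther back than shut.
Start: joints at [1.241, 0.087, 1.371, -0, 1.684, -0.103], TCP at [0.124, 0.536, 0.231] pointing down, gripper open.
Joint ranges: [-3.1, 3.1], [-0.76, 2.03], [0.27, 2.55], [-1.08, 4.22], [0.17, 2.65], [-2.57, 2.57]. Speed limits (rad/s): [2.79, 2.79, 3.14, 3.14, 3.14, 3.14].

### API

Orientations are given as [roll, pitch, yaw] about the fixed x, y, z axes, in that order (R = Rz(yaw) Ry(pitch) Rx(roll)).
In Python, from bench import status, cams, workorder gives the robot as it stands.
- The arm moves only by the tool send_rows, never from a script. Its argument "commands" is a list of rows, each an object of numbers: "fingers": the gripper command: -1 is fully open, 1 is shut, values between are in proportion; "dx", "dy", "dz": the shift along the tool's x, y, z in m; "yaw": the turn about the tool's z in degrees. A call has 1 to 12 rows; each row is the pose to reach, as a shift and turn from the pose commanded when the call began, along the tool's axes at that moment; what a row does not reach only later rows make up. A row lasts 1/12 s, in which the tool goes at most 41.7 mm and 7.16 degrees, less where a joint would pass 70% of its speed; a pose out of reach is approached as far as the arm can. A call with a gripper value outside its range is refused whole. The fingers move at their own pace and stop on an object; "newtons" is the grip in N (left out, the last holds). Time passes only in rows, so rows that repeat a pose let the fingers close. It gives the time, the measured TCP pose, the force, the opening and the grip force at its end, in the units of the state.
- status.get_state(): the state, without advancing time (a new reading comes with each control period).
- cams.capture(name): name is "scene" or "top"; returns the picture (384x512x3 uint8, red, green, blue); there is no depth.
- cams.camera_info(name): a dict with "K" (3x3 intrinsics, pixels), "k1" (the pictures are not rectified: a ray, as slopes to the right and down, at radius r is drawn at 1 + k1 r^2 times it, then the intrinsics apply), "eye" and "orientation" of the camera in the world. Camera axes: x right, y down, z forward; pixel columns grow to the right and rows downward; lengths in m; the calibration is good to about 2 mm. A picture is of the moment at which its call begins. camera_info takes no time and is no camera call.
- workorder.hand_in(): hands the job in; it is judged then, once.
The state is a dict: "time_s": time; "joint_positions": joint angles; "joint_vel": joint speeds; "tau": joint torques, N m; "tool_pos": TCP position; "tcp_rot": TCP orientation; "ft_force": force on the tool from outside, world axes, zero at the start; "wrist_torque": the same for the moment, N m; "opening": finger opening in m; "gripper_force": force on a finger pad.
Only numpy, scipy, OpenCV 4.12 (cv2) and the standard library are available. Lean on these libraries where they do the work, as an engineer would, in place of code of your own. Each camera call takes 0.05 s, during which the arm holds its last target. There are 200 camera calls.

### The job

The ratcheted sample carousel has been fed one notch too far. With a fingertip, lift its pawl by the black knob and flip it over so that it stays up; then push the wheel back exactly one notch (clockwise seen from above) by one of its red posts; then push the knob back over so that the pawl drops fully into the notch that is now under it. Only push: the metal samples stay standing in their places on the wheel, and the loose things on the bench are left alone.

Things in the scene. Friction and masses are not known exactly. Their poses are not given: they have to be found in the camera images.
- carousel: Fixed base of the carousel: grey round foot 236 mm across with an extension that carries the pawl's blue fork. Origin: on the wheel's upright axis, at the bench top (z = 0). z is up; local -y points from the axis to the pawl. Place and yaw differ from start to start.
- hub (a point): Point on the wheel's axis at the top of its disc, 30 mm above the bench. The aluminium disc is 226 mm across; ten dark saw teeth 12 mm high stand round its rim (36 degrees = one notch); the 40 mm wide hub rises to 51 mm and samples to 63 mm above the bench, so a fingertip 75 to 85 mm above the bench passes over them and still meets the red posts and the knob.
- wheel (a joint): Turn of the wheel, rad; within 0.035 of 0 at the start. Positive: forward feed (counterclockwise from above), which the ratchet lets pass; negative: back (clockwise), which the pawl blocks while it is down. One notch back is -0.628. Friction holds the wheel where it is left (about 3 N at a post turns it). The pawl drops fully home when the wheel is within about 0.07 of a whole notch.
- pawl (a joint): Angle of the ratchet pawl on its level hinge, rad: 0 = down, nose fully in a notch; 1.3 = flipped up and outward against its stop, where it rests by its own weight. Left alone it falls to 0 from below about 0.75 and to 1.3 from above about 0.85. It clears the teeth above about 0.4. It takes about 1 N at the knob.
- knob (a point): Centre of the smooth black ball knob, 20 mm across, on the pawl's upright stem. Pawl down: 104 mm from the wheel's axis, 95 mm above the bench. Pushed level, straight away from the axis, it swings up and over (63 mm radius about the hinge, highest at 108 mm); flipped up it is 181 mm from the axis, 95 mm above the bench. Pushed level toward the axis it swings back over and the pawl falls shut.
- pawl_hinge (a point): Middle of the pawl's level hinge pin, 142 mm from the wheel's axis on the base's local -y side, 45 mm above the bench; the hinge runs along the base's local x. The blue fork reaches 53 mm above the bench.
- post_0 (a point): Centre of the top of one of five red upright posts on the wheel, 12 mm thick, 78 mm from the axis, 72 degrees apart, top 100 mm above the bench, foot at 30 mm. With the wheel at 0 this one stands at 90 degrees in the base's frame (counterclockwise from local x; the pawl is at 270).
- post_1 (a point): Centre of the top of one of five red upright posts on the wheel, 12 mm thick, 78 mm from the axis, 72 degrees apart, top 100 mm above the bench, foot at 30 mm. With the wheel at 0 this one stands at 162 degrees in the base's frame (counterclockwise from local x; the pawl is at 270).
- post_2 (a point): Centre of the top of one of five red upright posts on the wheel, 12 mm thick, 78 mm from the axis, 72 degrees apart, top 100 mm above the bench, foot at 30 mm. With the wheel at 0 this one stands at 234 degrees in the base's frame (counterclockwise from local x; the pawl is at 270).
- post_3 (a point): Centre of the top of one of five red upright posts on the wheel, 12 mm thick, 78 mm from the axis, 72 degrees apart, top 100 mm above the bench, foot at 30 mm. With the wheel at 0 this one stands at 306 degrees in the base's frame (counterclockwise from local x; the pawl is at 270).
- post_4 (a point): Centre of the top of one of five red upright posts on the wheel, 12 mm thick, 78 mm from the axis, 72 degrees apart, top 100 mm above the bench, foot at 30 mm. With the wheel at 0 this one stands at 18 degrees in the base's frame (counterclockwise from local x; the pawl is at 270).
- nest_0 (a point): Centre of a sample's place on the wheel, at the disc's top, 50 mm from the axis: four brass pins 12 mm high stand round it and leave a round seat 44 mm across.
- nest_1 (a point): Centre of a sample's place on the wheel, at the disc's top, 50 mm from the axis: four brass pins 12 mm high stand round it and leave a round seat 44 mm across.
- nest_4 (a point): Centre of a sample's place on the wheel, at the disc's top, 50 mm from the axis: four brass pins 12 mm high stand round it and leave a round seat 44 mm across.
- sample_2: Loose plain grey metal sample, cylinder 37 mm across, 32 mm high, standing in place nest_0 of the wheel among four brass pins; it rides along and must stay there. Origin: centre of its underside.
- sample_3: Loose grey metal sample with dark burn spots on top, cylinder 39 mm across, 30 mm high, standing in place nest_1 of the wheel among four brass pins; it rides along and must stay there. Origin: centre of its underside.
- sample_12: Loose yellowish metal sample with a dark burn spot, cylinder 36 mm across, 30 mm high, standing in place nest_4 of the wheel among four brass pins; it rides along and must stay there. Origin: centre of its underside.
- sample_jar: Bystander beside the carousel, loose: white jar, 36 mm across, 69 mm high. Leave alone. Origin: centre of its underside.
- stand_key: Bystander beside the carousel, loose: dark flat key with a small knob, 34 x 78 x 18 mm. Leave alone. Origin: centre of its underside.
- bamboo_stick: Bystander beside the carousel, loose: yellow stick, 10 x 84 x 8 mm. Leave alone. Origin: centre of its underside.
- marker: Bystander beside the carousel, loose: white marker with black cap, 16 x 130 x 16 mm. Leave alone. Origin: centre of its underside.
Mind the look-alikes: they are no part of the job. What is shaped like the sample_12 but purple is not meant. What is shaped like the sample_2 but turquoise is not meant.

How it is judged:
By the outcome, as a careful person would: the job done as asked, in the order asked, and still so for the second after the job is handed in, with the robot touching nothing.
It also fails if it takes over 64 s, if anything falls off the work surface, if the arm or the gripper's body presses on something with over 40 N, if the wrist force passes 120 N, or if a joint passes its speed limit or range.

## Working session

There is one attempt and no reset: what is moved stays moved. The work goes in short steps, Python scripts to look and compute and a tool call to move; the robot and the scene stay as the last step left them, time stands still between calls to the robot, and variables do not carry over. Pictures are saved under pics/ and viewed, at most 10 in all, crops included, and the job is handed in when it is done.

Besides the shell and the picture viewer there is one more tool, called after "Emit:" by a JSON object that holds its "method" and its "body", one argument or row to a line. send_rows: Moves the arm, as the interface text tells. Its arguments: {"type":"object","properties":{"commands":{"type":"array","items":{"type":"object","properties":{"fingers":{"type":"number"},"dx":{"type":"number"},"dy":{"type":"number"},"dz":{"type":"number"},"yaw":{"type":"number"}}}},"newtons":{"type":"number"}},"required":["commands"]}

```bash
mkdir -p pics; ls; cat > h.py <<'E'
import numpy as np, cv2
from scipy.spatial.transform import Rotation as R
from bench import status, cams, workorder
def ori(o):
    o=np.array(o,float)
    if o.shape==(3,3): return o
    return R.from_euler('xyz',o).as_matrix() if o.size==3 else R.from_quat(o).as_matrix()
def ray(n,u,v):
    c=cams.camera_info(n);K=np.array(c['K']);
    d=np.array([c['k1'],0,0,0],float)
    p=cv2.undistortPoints(np.array([[[u,v]]],float),K,d)[0,0]
    return np.array(c['eye']),ori(c['orientation'])@np.array([p[0],p[1],1])
def onz(n,u,v,z):
    e,d=ray(n,u,v); return e+d*(z-e[2])/d[2]
def proj(n,P):
    c=cams.camera_info(n);K=np.array(c['K']);M=ori(c['orientation'])
    q=(np.atleast_2d(P)-np.array(c['eye']))@M
    return cv2.projectPoints(q,np.zeros(3),np.zeros(3),K,np.array([c['k1'],0,0,0],float))[0][:,0]
def tri(a,b):
    (e1,d1),(e2,d2)=ray(*a),ray(*b)
    s=np.linalg.lstsq(np.c_[d1,-d2],e2-e1,rcond=None)[0]
    p,q=e1+s[0]*d1,e2+s[1]*d2
    return (p+q)/2,np.linalg.norm(p-q)
def snap(n,f,):
    im=cams.capture(n); cv2.imwrite('pics/'+f,im[:,:,::-1]); return im
def blobs(m,amin=15):
    n,l,s,c=cv2.connectedComponentsWithStats(m.astype(np.uint8))
    return [(c[i].round(1).tolist(),s[i].tolist()) for i in range(1,n) if s[i,4]>=amin]
E
python3 - <<'E'
from h import *
for n in('scene','top'):
    print(cams.camera_info(n)); im=snap(n,n+'0.png')
    h=cv2.cvtColor(im,cv2.COLOR_RGB2HSV)
    m=((h[...,0]<8)|(h[...,0]>172))&(h[...,1]>150)&(h[...,2]>70)
    for b in blobs(m):print(b)
print(status.get_state())
E
```

```text
pics
{'K': array([[495.74494443,   0.        , 262.19155316],
       [  0.        , 495.74494443, 188.86635577],
       [  0.        ,   0.        ,   1.        ]]), 'k1': 0.0035589667319762927, 'eye': array([-0.258903  , -0.56741229,  0.99202525]), 'orientation': array([-2.32194733, -0.00877494, -0.92750012])}
([262.8, 109.4], [221, 89, 85, 41, 246])
([75.5, 96.5], [74, 94, 4, 6, 15])
([250.0, 148.0], [249, 139, 3, 19, 55])
([220.0, 151.8], [218, 144, 5, 18, 51])
([267.1, 161.9], [266, 156, 4, 14, 42])
([216.6, 174.3], [215, 165, 4, 19, 49])
([246.8, 181.8], [245, 173, 4, 19, 57])
{'K': array([[378.82617206,   0.        , 251.82164257],
       [  0.        , 378.82617206, 197.3287277 ],
       [  0.        ,   0.        ,   1.        ]]), 'k1': -0.04166582412687341, 'eye': array([0.37622276, 0.01505965, 1.0043566 ]), 'orientation': array([-3.00117129, -0.03151662, -1.59435602])}
([510.4, 24.3], [509, 15, 3, 24, 43])
([155.4, 85.9], [87, 84, 139, 5, 363])
([243.0, 87.0], [232, 87, 23, 1, 23])
([182.7, 141.2], [179, 136, 8, 11, 36])
([216.9, 152.1], [215, 147, 5, 11, 32])
([160.1, 169.2], [156, 165, 9, 10, 34])
([216.3, 188.1], [214, 185, 5, 7, 23])
([181.0, 199.0], [178, 196, 7, 7, 28])
{'time_s': 0.1, 'joint_positions': array([ 1.24088172e+00,  8.78799374e-02,  1.37211056e+00,  2.40624635e-05,
        1.68359882e+00, -1.03117811e-01]), 'joint_vel': array([ 1.59965828e-03, -1.13428856e-03, -4.30111122e-03, -2.25088747e-03,
        9.14708929e-06,  1.04328889e-03]), 'tau': array([ 1.73390046e-03, -3.53014362e+01, -3.14220035e+01, -1.34553788e-04,
        7.87402008e-03,  2.97091653e-06]), 'tool_pos': array([0.12353225, 0.5354881 , 0.23025303]), 'tcp_rot': array([-3.13960905e+00, -2.29315104e-04,  2.91479832e+00]), 'ft_force': array([ 0.28160872, -0.97170826, -0.53902886]), 'wrist_torque': array([ 0.00066442,  0.01588147, -0.00874349]), 'gripper_force': 0.0, 'opening': 0.085332082075417}
```

```bash
python3 - <<'E'
import cv2
a=cv2.imread('pics/top0.png')[80:280,80:300]; b=cv2.imread('pics/scene0.png')[90:240,150:350]
cv2.imwrite('pics/c1.png',cv2.resize(a,None,fx=3,fy=3)); cv2.imwrite('pics/c2.png',cv2.resize(b,None,fx=4,fy=4,))
E
```

```text
(no output)
```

View pics/c1.png

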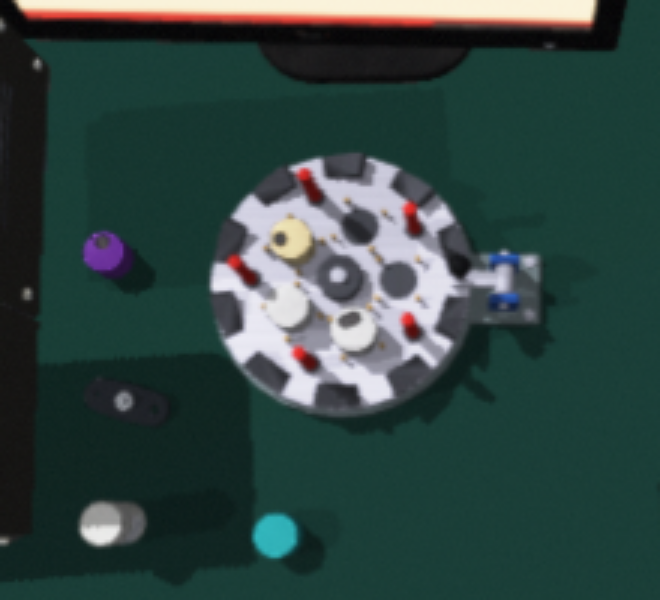

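View pics/c2.png

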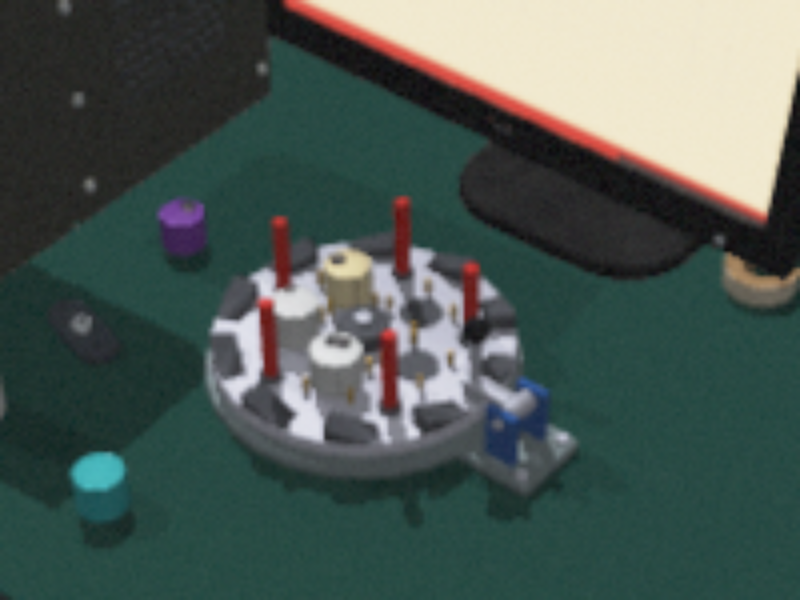

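View pics/top0.png

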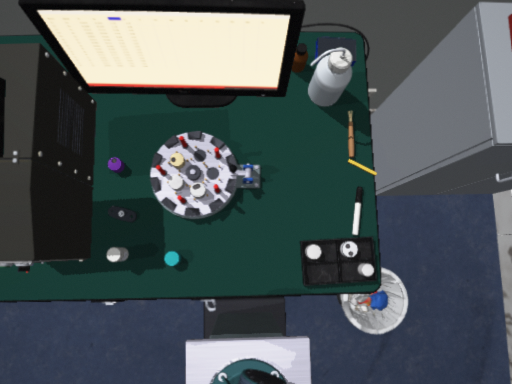

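Top view: hub at about (193,172) px, black knob at (233,168), blue fork at (248,173) on the −y side, and five red posts. Scene view: the same posts, with tops at about (220,144), (250,139), (267,156), (216,165) and (247,173).

```bash
cat > pose.py <<'E'
from h import *
def posts(n,im):
    h=cv2.cvtColor(im,cv2.COLOR_RGB2HSV)
    m=((h[...,0]<8)|(h[...,0]>172))&(h[...,1]>130)&(h[...,2]>60)
    box=(140,225,130,210) if n=='top' else (205,280,132,195)
    k=np.zeros_like(m);k[box[2]:box[3],box[0]:box[1]]=1;m&=k
    nn,l=cv2.connectedComponents(m.astype(np.uint8));out=[]
    for i in range(1,nn):
        v,u=np.nonzero(l==i)
        if len(u)<12: continue
        P=np.c_[u,v].astype(float)
        # top end: away from the foot direction = projection of up
        p0=onz(n,*P.mean(0),.065); a,b=proj(n,[p0-[0,0,.03],p0+[0,0,.03]])
        d=(b-a)/np.linalg.norm(b-a); s=P@d; c=P.mean(0)
        out.append(c+d*(s.max()-c@d))
    return np.array(out)
def blackknob(n,im,z0):
    g=im.max(2); return g
if __name__=='__main__':
    it,isc=cams.capture('top'),cams.capture('scene')
    T,S=posts('top',it),posts('scene',isc)
    print(len(T),len(S))
    pts=[]
    for t in T:
        best=min(((tri(('top',*t),('scene',*s))) for s in S),key=lambda r:abs(r[0][2]-.1)+r[1])
        print(t.round(1),best[0].round(4),best[1].round(4)); pts.append(onz('top',*t,.1)[:2])
    Q=np.array(pts); A=np.c_[2*Q,np.ones(len(Q))]
    x=np.linalg.lstsq(A,(Q**2).sum(1),rcond=None)[0]; c=x[:2]
    print('c',c.round(4),'r',np.hypot(*(Q-c).T).round(4),'ang',np.degrees(np.arctan2(*(Q-c).T[::-1])).round(1))
    # hub, disc from top; fork blue both views
    for n,im in(('top',it),('scene',isc)):
        h=cv2.cvtColor(im,cv2.COLOR_RGB2HSV)
        m=(abs(h[...,0].astype(int)-110)<12)&(h[...,1]>150)&(h[...,2]>60)
        k=np.zeros_like(m)
        if n=='top':k[150:200,220:275]=1
        else:k[170:215,260:295]=1
        m&=k; v,u=np.nonzero(m); print(n,'fork',u.mean(),v.mean(),onz(n,u.mean(),v.mean(),.045).round(4),blobs(m,5))
E
python3 pose.py
python3 - <<'E'
from h import *
for n,r in(('top',(158,180,226,242)),('scene',(164,180,262,278))):
    im=cv2.imread(f'pics/{n}0.png'); print(n);print(im[r[0]:r[1],r[2]:r[3]].max(2))
E
```

```text
5 5
[180.1 136.4] [0.6574 0.1555 0.103 ] 0.0011
[215.8 147. ] [0.6291 0.0696 0.0999] 0.0016
[156. 165.] [0.5876 0.214  0.0999] 0.0013
[215.  184.6] [0.5356 0.0716 0.1031] 0.0003
[177.9 196.1] [0.5103 0.1607 0.0994] 0.0015
c [0.5836 0.1345] r [0.0775 0.0801 0.0801 0.0785 0.0786] ang [  16.4  -54.9   87.4 -127.2  160.2]
top fork 248.0 173.4406779661017 [ 0.5736 -0.01    0.045 ] [([248.2, 165.6], [244, 164, 9, 4, 26]), ([247.8, 179.6], [243, 178, 10, 5, 33])]
scene fork 279.0348837209302 194.88372093023256 [ 0.5664 -0.0173  0.045 ] [([279.0, 194.9], [272, 184, 15, 21, 86])]
top
[[ 90  57  64  75  84  87  83  81  71  49  46  53  53  55  55  55]
 [ 95  59  65  79  85  85  84  84  75  53  38  45  53  53  55  54]
 [101  62  67  79  88  85  86  85  79  62  41  36  47  54  55  55]
 [115  68  62  80  87  86  85  84  81  72  47  35  46  54  55  55]
 [125  76  51  71  79  83  84  85  84  75  54  37  44  53  55  55]
 [152 104  58  51  55  69  76  83  83  78  61  42  37  49  57  60]
 [167 123  73  50  44  46  48  65  73  77  71  57  47  56  78  84]
 [205 145  83  49  36  30  26  32  37  61  69  70
[... 1335 characters left out ...]
  55  67  68  68  62  64  62]
 [187 120 163 180  69  40  41  40  37  39  54  58  50  54  52  49]
 [205 169 141 156  38  31  33  36  30  31  40  57  55  51  53  51]
 [212 203 173 126  25  26  30  35  29  30  57  87  91  88  86  92]
 [211 201 166  97  28  27  28  33  32  43  90 129 126 113 114 117]
 [211 198 149  82  32  34  22  21  27  93 147 143 162 201 203 201]
 [211 209 172  68  67  72  36  39  92 158 198 204 214 225 227 225]
 [214 213 201 151  84 102  85  86 135 199 212 216 216 217 224 225]
 [205 195 213 206 182 130  98 102 146 208 210 211 211 213 215 217]
 [152 167 217 222 213 135 101 106 155 205 151 146 154 154 162 179]
 [102 155 224 227 213 130  98 104 125 141  82  77  92 100 106 121]]
```

```bash
cat > p2.py <<'E'
from pose import *
def wheel(im):
    T=posts('top',im); e=np.array(cams.camera_info('top')['eye'])[:2]
    Q=np.array([onz('top',*t,.1)[:2] for t in T])
    Q-= .0045*(Q-e)/np.linalg.norm(Q-e,axis=1)[:,None]
    x=np.linalg.lstsq(np.c_[2*Q,np.ones(len(Q))],(Q**2).sum(1),rcond=None)[0][:2]
    return Q,x
def knob(im,box):
    g=im.max(2)[box[2]:box[3],box[0]:box[1]]; b=[q for q in blobs(g<42,12)]
    return [([q[0][0]+box[0],q[0][1]+box[2]],q[1][4]) for q in b]
if __name__=='__main__':
    it=cv2.imread('pics/top0.png')[:,:,::-1]; sc=cv2.imread('pics/scene0.png')[:,:,::-1]
    Q,c=wheel(it);print(Q.round(4).tolist(),c.round(4),np.hypot(*(Q-c).T).round(4),np.degrees(np.arctan2(*(Q-c).T[::-1])).round(1))
    print('knob',tri(('top',232.4,167.8),('scene',268.4,172.6)),onz('top',232.4,167.8,.095))
    g=cv2.inRange(it,(0,0,0),(255,255,255))
    # bright disc top outline -> ellipse fit of its hull
    m=(it.min(2)>150); k=np.zeros_like(m);k[125:222,145:240]=1
    m&=k; nn,l,s,_=cv2.connectedComponentsWithStats(m.astype(np.uint8)); i=1+s[1:,4].argmax()
    P=cv2.convexHull(np.argwhere(l==i)[:,::-1].astype(np.float32))[:,0]
    W=np.array([onz('top',*p,.03)[:2] for p in P]); x=np.linalg.lstsq(np.c_[2*W,np.ones(len(W))],(W**2).sum(1),rcond=None)[0]
    print('disc',x[:2],np.sqrt(x[2]+x[:2]@x[:2]))
    print('hub',onz('top',193.3,171.7,.051))
    f=[onz('top',*p,.053)[:2] for p in((248.2,165.6),(247.8,179.6))];print('fork',f,np.mean(f,0))
E
python3 p2.py
```

```text
[[0.6539, 0.1543], [0.6253, 0.068], [0.5839, 0.2114], [0.5318, 0.0705], [0.5067, 0.1578]] [0.5799 0.1323] [0.0772 0.0787 0.0792 0.0783 0.0775] [  16.6  -54.8   87.1 -127.9  160.8]
knob (array([0.57839293, 0.02919092, 0.09373117]), np.float64(0.00017446501009098746)) [0.5780504  0.02923477 0.095     ]
disc [0.57977805 0.13480741] 0.11049614600624663
hub [0.57935043 0.13001109 0.051     ]
fork [array([ 0.59246361, -0.01073032]), array([ 0.55593131, -0.00889828])] [ 0.57419746 -0.0098143 ]
```

Emit:
{"method": "send_rows", "body": {
  "commands": [
    {"dx": -0.01, "dy": -0.04, "dz": 0, "yaw": 0, "fingers": 1},
    {"dx": -0.02, "dy": -0.08, "dz": 0, "yaw": 0, "fingers": 1},
    {"dx": -0.03, "dy": -0.131, "dz": 0, "yaw": 0, "fingers": 1},
    {"dx": -0.03, "dy": -0.131, "dz": 0, "yaw": 0, "fingers": 1},
    {"dx": -0.258, "dy": -0.335, "dz": 0, "yaw": -11, "fingers": 1},
    {"dx": -0.258, "dy": -0.335, "dz": 0, "yaw": -11, "fingers": 1},
    {"dx": -0.258, "dy": -0.335, "dz": 0, "yaw": -11, "fingers": 1},
    {"dx": -0.258, "dy": -0.335, "dz": 0, "yaw": -11, "fingers": 1},
    {"dx": -0.258, "dy": -0.335, "dz": 0, "yaw": -11, "fingers": 1},
    {"dx": -0.258, "dy": -0.335, "dz": 0, "yaw": -11, "fingers": 1},
    {"dx": -0.258, "dy": -0.335, "dz": 0, "yaw": -11, "fingers": 1},
    {"dx": -0.258, "dy": -0.335, "dz": 0, "yaw": -11, "fingers": 1}
  ],
  "newtons": 40
}}

```text
time_s: 1.2
tool_pos: [0.3015, 0.1484, 0.2315]
tcp_rot: [-3.141, 0.002, 3.103]
ft_force: [0.2, 0.9, -0.2]
opening: 0.0001
gripper_force: 0.0
```

Emit:
{"method": "send_rows", "body": {
  "commands": [
    {"dx": -0.279, "dy": -0.07, "dz": 0, "fingers": 1},
    {"dx": -0.279, "dy": -0.07, "dz": 0, "fingers": 1},
    {"dx": -0.279, "dy": -0.07, "dz": 0, "fingers": 1},
    {"dx": -0.279, "dy": -0.07, "dz": 0, "fingers": 1},
    {"dx": -0.279, "dy": -0.07, "dz": 0, "fingers": 1},
    {"dx": -0.279, "dy": -0.07, "dz": 0, "fingers": 1},
    {"dx": -0.279, "dy": -0.07, "dz": 0, "fingers": 1},
    {"dx": -0.279, "dy": -0.07, "dz": 0, "fingers": 1},
    {"dx": -0.279, "dy": -0.07, "dz": 0.04, "fingers": 1},
    {"dx": -0.279, "dy": -0.07, "dz": 0.08, "fingers": 1},
    {"dx": -0.279, "dy": -0.07, "dz": 0.112, "fingers": 1},
    {"dx": -0.279, "dy": -0.07, "dz": 0.112, "fingers": 1}
  ]
}}

```text
$.commands[0]: bad value
```

```bash
python3 - <<'E'
from h import *
im=snap('scene','s1.png')[110:230,190:350]; cv2.imwrite('pics/s1c.png',cv2.resize(im[:,:,::-1],None,fx=5,fy=5))
E
```

```text
(no output)
```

View pics/s1c.png

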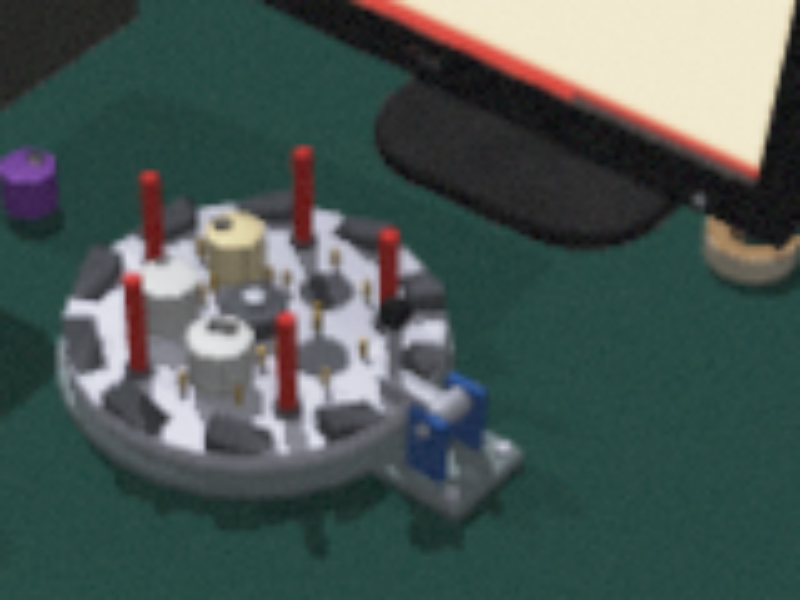

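The picture shows the scene unchanged: knob at about (269,172) px and the arm out of view. The call was refused, probably because the yaw value was missing, so I'm resending it with yaw.

Emit:
{"method": "send_rows", "body": {
  "commands": [
    {"dx": -0.279, "dy": -0.07, "dz": 0, "yaw": 0, "fingers": 1},
    {"dx": -0.279, "dy": -0.07, "dz": 0, "yaw": 0, "fingers": 1},
    {"dx": -0.279, "dy": -0.07, "dz": 0, "yaw": 0, "fingers": 1},
    {"dx": -0.279, "dy": -0.07, "dz": 0, "yaw": 0, "fingers": 1},
    {"dx": -0.279, "dy": -0.07, "dz": 0, "yaw": 0, "fingers": 1},
    {"dx": -0.279, "dy": -0.07, "dz": 0, "yaw": 0, "fingers": 1},
    {"dx": -0.279, "dy": -0.07, "dz": 0, "yaw": 0, "fingers": 1},
    {"dx": -0.279, "dy": -0.07, "dz": 0, "yaw": 0, "fingers": 1},
    {"dx": -0.279, "dy": -0.07, "dz": 0.04, "yaw": 0, "fingers": 1},
    {"dx": -0.279, "dy": -0.07, "dz": 0.08, "yaw": 0, "fingers": 1},
    {"dx": -0.279, "dy": -0.07, "dz": 0.112, "yaw": 0, "fingers": 1},
    {"dx": -0.279, "dy": -0.07, "dz": 0.112, "yaw": 0, "fingers": 1}
  ]
}}

```text
time_s: 2.25
tool_pos: [0.5704, 0.0723, 0.1101]
tcp_rot: [-3.141, -0.017, 3.107]
ft_force: [-1.6, -0.7, -0.8]
opening: 0.0001
gripper_force: 0.0
```

```bash
python3 - <<'E'
from h import *
im=snap('scene','s2.png')[110:230,190:350]; cv2.imwrite('pics/s2c.png',cv2.resize(im[:,:,::-1],None,fx=5,fy=5))
E
```

```text
(no output)
```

View pics/s2c.png

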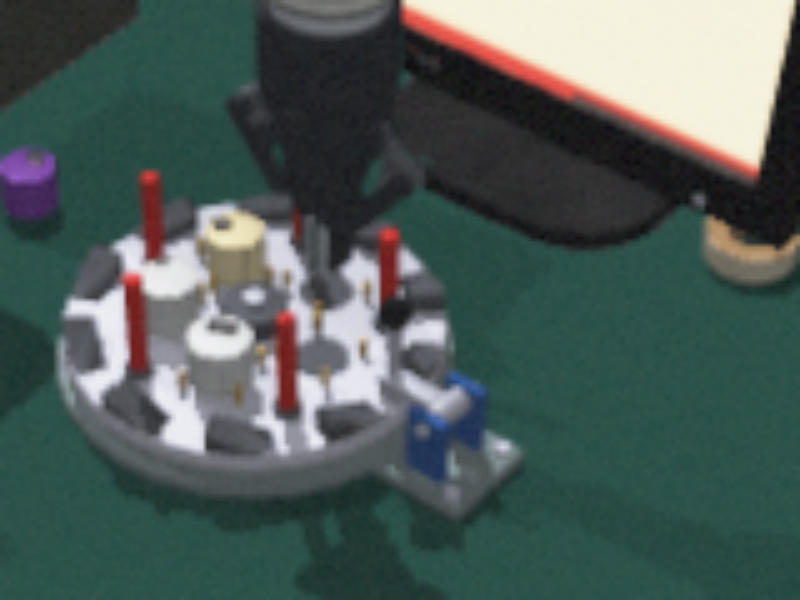

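The fingertip is between the hub and the knob, tip at about (254,168) px, and clear of the posts. Lowering a little next.

Emit:
{"method": "send_rows", "body": {
  "commands": [
    {"dx": 0, "dy": 0, "dz": 0, "yaw": 0, "fingers": 1},
    {"dx": 0, "dy": 0, "dz": 0, "yaw": 0, "fingers": 1}
  ]
}}

```text
time_s: 2.47
tool_pos: [0.578, 0.0722, 0.1229]
tcp_rot: [3.141, 0.006, 3.107]
ft_force: [1.1, -0.3, 0.9]
opening: 0.0002
gripper_force: 0.0
```

Emit:
{"method": "send_rows", "body": {
  "commands": [
    {"dx": 0, "dy": 0, "dz": 0.02, "yaw": 0, "fingers": 1},
    {"dx": 0, "dy": 0, "dz": 0.036, "yaw": 0, "fingers": 1},
    {"dx": 0, "dy": 0, "dz": 0.036, "yaw": 0, "fingers": 1},
    {"dx": 0, "dy": 0, "dz": 0.036, "yaw": 0, "fingers": 1},
    {"dx": 0, "dy": -0.01, "dz": 0.036, "yaw": 0, "fingers": 1},
    {"dx": 0, "dy": -0.02, "dz": 0.036, "yaw": 0, "fingers": 1},
    {"dx": 0, "dy": -0.03, "dz": 0.036, "yaw": 0, "fingers": 1},
    {"dx": 0, "dy": -0.04, "dz": 0.036, "yaw": 0, "fingers": 1},
    {"dx": 0, "dy": -0.04, "dz": 0.036, "yaw": 0, "fingers": 1}
  ]
}}

```text
time_s: 3.22
tool_pos: [0.5751, 0.0291, 0.084]
tcp_rot: [-3.14, 0.001, 3.104]
ft_force: [-0.1, 0.7, 0.1]
opening: 0.0001
gripper_force: 0.1
```

```bash
python3 - <<'E'
from h import *
im=snap('scene','s3.png')[110:230,190:350]; cv2.imwrite('pics/s3c.png',cv2.resize(im[:,:,::-1],None,fx=5,fy=5))
E
```

```text
(no output)
```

View pics/s3c.png

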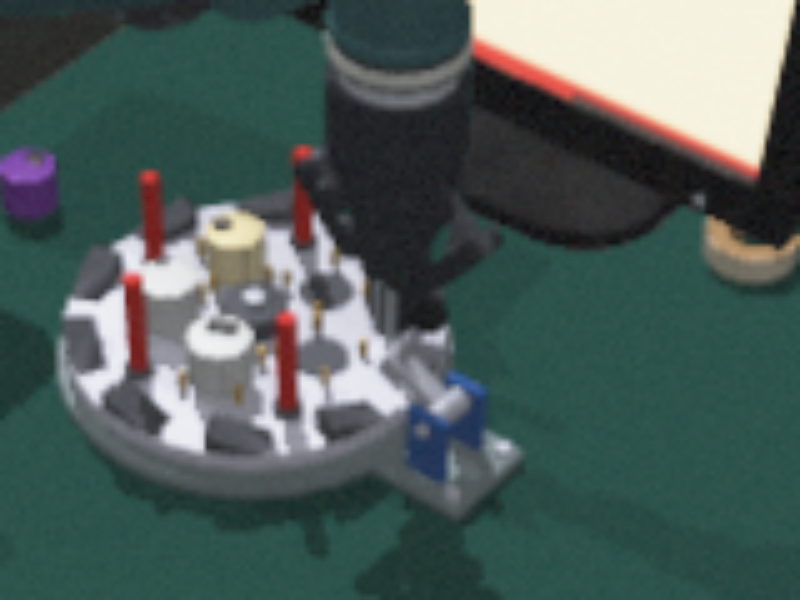

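The knob is moving outward and the pawl is rising. Continuing the push past the top, then backing off and lifting.

Emit:
{"method": "send_rows", "body": {
  "commands": [
    {"dx": 0, "dy": -0.01, "dz": 0, "yaw": 0, "fingers": 1},
    {"dx": 0, "dy": -0.02, "dz": 0, "yaw": 0, "fingers": 1},
    {"dx": 0, "dy": -0.03, "dz": 0, "yaw": 0, "fingers": 1},
    {"dx": 0, "dy": -0.04, "dz": 0, "yaw": 0, "fingers": 1},
    {"dx": 0, "dy": -0.046, "dz": 0, "yaw": 0, "fingers": 1},
    {"dx": 0, "dy": -0.046, "dz": 0, "yaw": 0, "fingers": 1},
    {"dx": 0, "dy": -0.046, "dz": 0, "yaw": 0, "fingers": 1},
    {"dx": 0, "dy": -0.03, "dz": 0, "yaw": 0, "fingers": 1},
    {"dx": 0, "dy": 0, "dz": 0, "yaw": 0, "fingers": 1},
    {"dx": 0, "dy": 0, "dz": -0.03, "yaw": 0, "fingers": 1},
    {"dx": 0, "dy": 0, "dz": -0.04, "yaw": 0, "fingers": 1},
    {"dx": 0, "dy": 0, "dz": -0.04, "yaw": 0, "fingers": 1}
  ]
}}

```text
time_s: 4.27
tool_pos: [0.5772, 0.0315, 0.1272]
tcp_rot: [-3.141, 0.008, 3.107]
ft_force: [1.1, 0.3, 0.4]
opening: -0.0003
gripper_force: 0.0
```

```bash
python3 - <<'E'
from h import *
a=snap('scene','s4.png')[110:230,190:310];b=snap('top','t4.png')[120:240,140:280]
cv2.imwrite('pics/s4c.png',cv2.resize(np.hstack([a,b])[:,:,::-1],None,fx=3,fy=3))
E
```

```text
(no output)
```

View pics/s4c.png

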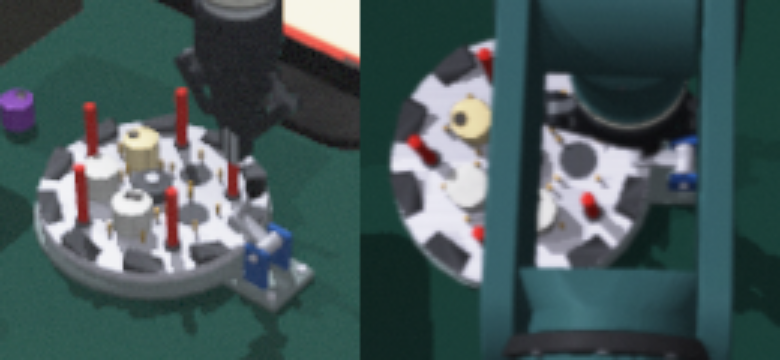

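Scene view: the finger is raised behind post 3. The knob isn't at its old place (269,172) px, so I'm checking the pixels at the predicted up position.

```bash
python3 - <<'E'
from h import *
a=np.radians(-91.8);u=np.array([np.cos(a),np.sin(a)]);C=np.array([.5795,.1325])
im=cv2.imread('pics/s4.png'); g=im.max(2)
for th in (0,.3,.6,.9,1.1,1.3):
    f=-.65+th; r=.142+.063*np.sin(f); z=.045+.063*np.cos(f)
    p=proj('scene',[[*(C+u*r),z]])[0]; x,y=p.round().astype(int); print(th,p.round(1),g[y-2:y+3,x-2:x+3].mean())
print(im[160:205:3,262:310:3].max(2))
E
```

```text
0 [268.1 172.7] 132.68
0.3 [272.9 172.7] 72.6
0.6 [278.3 174.5] 136.52
0.9 [283.9 178. ] 80.04
1.1 [287.3 181. ] 80.52
1.3 [290.5 184.6] 84.8
[[124  96 103  38  63  77  80  80  78  81  80  78  83  89  78  75]
 [233 157 104 158 152  80  82  81  78  78  80  80  80  89  88  89]
 [217 214 123  81 115 102  82  79  82  78  78  79  87  86  86  88]
 [201 213 124 117  67  67  76  82  79  81  79  89  89  90  86  90]
 [232 178 123 176  35  43  83  80  83  84  91  87  88  90  87  84]
 [234  80  87 218  25 175  87  82  80  84  87  87  90  90  90  87]
 [180 242 164 123 167 214 113  80  83  88  86  86  90  87  91  90]
 [143 238 187 123 109 113  87  78  81  81  90  90  87  87  90  87]
 [242 215 118 153 179 109 144  80  82  78  86  89  88  86  88  89]
 [243 243 188 133 192 184 174 175 147  87  90  89  88  87  88  91]
 [152 243 243 194 106 224 191 126  91  80  87  86  90  86  88  91]
 [111 110 140 112 116 172 122  91  92  82  83  82  84  87  88  89]
 [120 132  98  98 135  98  90  89 110  92  88  88  86  89  88  89]
 [109  98  95  96  96  93  90  93 114 213 158  88  90  87  90  88]
 [100  93  95  90  97  97 161 105  94 159 110  79  87  92  89  86]]
```

```bash
python3 - <<'E'
from h import *
a=snap('scene','s5.png')
print(status.get_state()['tool_pos'])
print(abs(a.astype(int)-cv2.imread('pics/s4.png')[:,:,::-1])[160:205,255:300].mean())
cv2.imwrite('pics/s5c.png',cv2.resize(np.hstack([a[145:215,235:300],cv2.imread('pics/scene0.png')[145:215,235:300,::-1]])[:,:,::-1],None,fx=6,fy=6,interpolation=cv2.INTER_CUBIC))
E
```

```text
[0.57437616 0.0310808  0.12230765]
10.177942386831276
```

View pics/s5c.png

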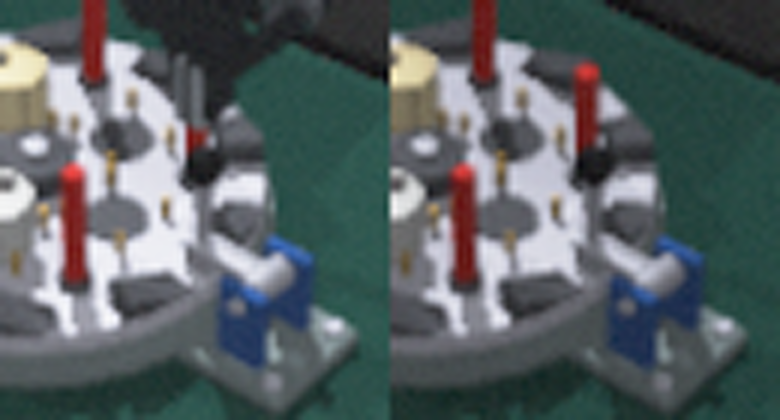

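The pawl dropped back to 0, since the knob is at its original place. I'll return to the inner side and push slower and farther, holding at the end.

Emit:
{"method": "send_rows", "body": {
  "commands": [
    {"dx": 0, "dy": 0.02, "dz": 0, "yaw": 0, "fingers": 1},
    {"dx": 0, "dy": 0.04, "dz": 0, "yaw": 0, "fingers": 1},
    {"dx": 0, "dy": 0.04, "dz": 0, "yaw": 0, "fingers": 1},
    {"dx": 0, "dy": 0.04, "dz": 0.02, "yaw": 0, "fingers": 1},
    {"dx": 0, "dy": 0.04, "dz": 0.038, "yaw": 0, "fingers": 1},
    {"dx": 0, "dy": 0.04, "dz": 0.038, "yaw": 0, "fingers": 1},
    {"dx": 0, "dy": 0.03, "dz": 0.038, "yaw": 0, "fingers": 1},
    {"dx": 0, "dy": 0.02, "dz": 0.038, "yaw": 0, "fingers": 1},
    {"dx": 0, "dy": 0.01, "dz": 0.038, "yaw": 0, "fingers": 1},
    {"dx": 0, "dy": 0, "dz": 0.038, "yaw": 0, "fingers": 1},
    {"dx": 0, "dy": -0.006, "dz": 0.038, "yaw": 0, "fingers": 1},
    {"dx": 0, "dy": -0.006, "dz": 0.038, "yaw": 0, "fingers": 1}
  ]
}}

```text
time_s: 5.42
tool_pos: [0.5752, 0.0238, 0.0864]
tcp_rot: [-3.141, 0.002, 3.104]
ft_force: [0.1, 0.4, 0.5]
opening: 0.0004
gripper_force: 0.2
```

Emit:
{"method": "send_rows", "body": {
  "commands": [
    {"dx": 0, "dy": -0.005, "dz": 0, "yaw": 0, "fingers": 1},
    {"dx": 0, "dy": -0.01, "dz": 0, "yaw": 0, "fingers": 1},
    {"dx": 0, "dy": -0.015, "dz": 0, "yaw": 0, "fingers": 1},
    {"dx": 0, "dy": -0.02, "dz": 0, "yaw": 0, "fingers": 1},
    {"dx": 0, "dy": -0.025, "dz": 0, "yaw": 0, "fingers": 1},
    {"dx": 0, "dy": -0.03, "dz": 0, "yaw": 0, "fingers": 1},
    {"dx": 0, "dy": -0.035, "dz": 0, "yaw": 0, "fingers": 1},
    {"dx": 0, "dy": -0.04, "dz": 0, "yaw": 0, "fingers": 1},
    {"dx": 0, "dy": -0.042, "dz": 0, "yaw": 0, "fingers": 1},
    {"dx": 0, "dy": -0.042, "dz": 0, "yaw": 0, "fingers": 1}
  ]
}}

```text
time_s: 6.25
tool_pos: [0.5745, -0.014, 0.0902]
tcp_rot: [3.137, 0.005, 3.107]
ft_force: [-5.0, 6.3, 15.5]
opening: 0.0
gripper_force: 8.5
```

```bash
cat > kn.py <<'E'
from h import *
import sys
# brightness of the picture at each possible knob place along its arc
a=np.radians(-91.8);u=np.array([np.cos(a),np.sin(a)]);C=np.array([.5795,.1325])
im=snap('scene',sys.argv[1]); g=im.max(2)
for th in np.arange(0,1.41,.1):
    f=-.65+th; r=.142+.063*np.sin(f); z=.045+.063*np.cos(f)
    x,y=proj('scene',[[*(C+u*r),z]])[0].round().astype(int); print(round(th,1),(int(x),int(y)),int(g[y-1:y+2,x-1:x+2].mean()),end=' | ')
print(); print(status.get_state()['tool_pos'].round(4))
E
python3 kn.py s6.png
```

```text
0.0 (268, 173) 122 | 0.1 (270, 173) 187 | 0.2 (271, 173) 218 | 0.3 (273, 173) 168 | 0.4 (275, 173) 122 | 0.5 (276, 174) 119 | 0.6 (278, 175) 84 | 0.7 (280, 176) 92 | 0.8 (282, 177) 66 | 0.9 (284, 178) 41 | 1.0 (286, 179) 61 | 1.1 (287, 181) 89 | 1.2 (289, 183) 39 | 1.3 (290, 185) 32 | 1.4 (292, 186) 37 | 
[ 0.5745 -0.014   0.0902]
```

The tip is pressing on the raised pawl nose (15 N upward), so it should run higher. Lifting straight up, then nudging.

Emit:
{"method": "send_rows", "body": {
  "commands": [
    {"dx": 0, "dy": 0, "dz": -0.006, "yaw": 0, "fingers": 1},
    {"dx": 0, "dy": 0, "dz": -0.012, "yaw": 0, "fingers": 1},
    {"dx": 0, "dy": 0, "dz": -0.014, "yaw": 0, "fingers": 1},
    {"dx": 0, "dy": 0, "dz": -0.014, "yaw": 0, "fingers": 1}
  ]
}}

```text
time_s: 6.63
tool_pos: [0.5733, -0.0164, 0.0997]
tcp_rot: [-3.141, 0.001, 3.107]
ft_force: [0.5, -1.0, -0.3]
opening: -0.0002
gripper_force: 0.0
```

```bash
python3 kn.py s7.png
```

```text
0.0 (268, 173) 125 | 0.1 (270, 173) 191 | 0.2 (271, 173) 222 | 0.3 (273, 173) 170 | 0.4 (275, 173) 147 | 0.5 (276, 174) 154 | 0.6 (278, 175) 94 | 0.7 (280, 176) 90 | 0.8 (282, 177) 79 | 0.9 (284, 178) 52 | 1.0 (286, 179) 76 | 1.1 (287, 181) 90 | 1.2 (289, 183) 42 | 1.3 (290, 185) 34 | 1.4 (292, 186) 37 | 
[ 0.573  -0.0164  0.099 ]
```

Emit:
{"method": "send_rows", "body": {
  "commands": [
    {"dx": 0, "dy": -0.003, "dz": 0, "yaw": 0, "fingers": 1},
    {"dx": 0, "dy": -0.004, "dz": 0, "yaw": 0, "fingers": 1},
    {"dx": 0, "dy": -0.004, "dz": 0, "yaw": 0, "fingers": 1},
    {"dx": 0, "dy": 0, "dz": -0.01, "yaw": 0, "fingers": 1},
    {"dx": 0, "dy": 0, "dz": -0.03, "yaw": 0, "fingers": 1},
    {"dx": 0, "dy": 0, "dz": -0.05, "yaw": 0, "fingers": 1},
    {"dx": 0, "dy": 0.03, "dz": -0.05, "yaw": 0, "fingers": 1},
    {"dx": 0, "dy": 0.06, "dz": -0.05, "yaw": 0, "fingers": 1},
    {"dx": 0, "dy": 0.07, "dz": -0.05, "yaw": 0, "fingers": 1},
    {"dx": 0, "dy": 0.07, "dz": -0.05, "yaw": 0, "fingers": 1},
    {"dx": 0, "dy": 0.07, "dz": -0.05, "yaw": 0, "fingers": 1}
  ]
}}

```text
time_s: 7.6
tool_pos: [0.5754, 0.054, 0.1495]
tcp_rot: [-3.141, -0.0, 3.108]
ft_force: [0.4, -0.2, 0.8]
opening: 0.0001
gripper_force: 0.0
```

```bash
python3 kn.py s8.png; python3 - <<'E'
from h import *
a=cv2.imread('pics/s8.png')[130:220,200:320]
cv2.imwrite('pics/s8c.png',cv2.resize(a,None,fx=6,fy=6,interpolation=cv2.INTER_CUBIC))
E
```

```text
0.0 (268, 173) 122 | 0.1 (270, 173) 187 | 0.2 (271, 173) 218 | 0.3 (273, 173) 166 | 0.4 (275, 173) 149 | 0.5 (276, 174) 198 | 0.6 (278, 175) 197 | 0.7 (280, 176) 101 | 0.8 (282, 177) 78 | 0.9 (284, 178) 78 | 1.0 (286, 179) 78 | 1.1 (287, 181) 113 | 1.2 (289, 183) 47 | 1.3 (290, 185) 31 | 1.4 (292, 186) 35 | 
[0.5755 0.0533 0.1493]
```

View pics/s8c.png

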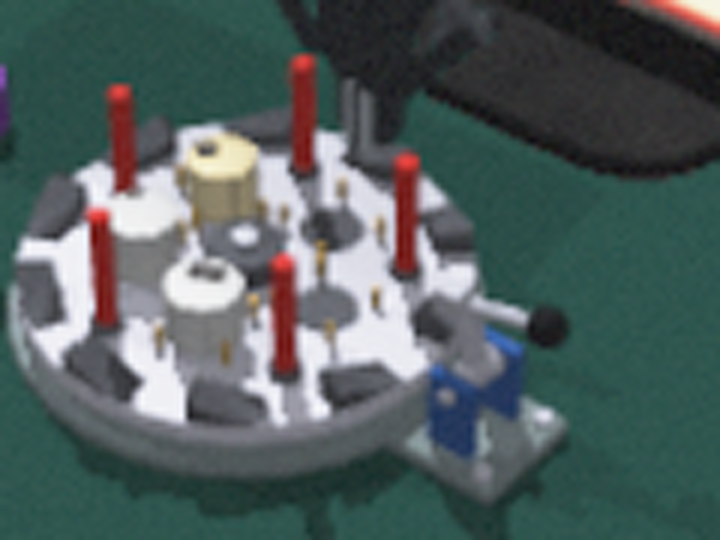

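The pawl is flipped up and resting, knob at about (291,184) px. Next: turn the fingers square to the chord of post_2 and lower behind it.

Emit:
{"method": "send_rows", "body": {
  "commands": [
    {"dx": 0.025, "dy": -0.01, "dz": 0, "yaw": -7, "fingers": 1},
    {"dx": 0.025, "dy": -0.01, "dz": 0, "yaw": -14, "fingers": 1},
    {"dx": 0.025, "dy": -0.01, "dz": 0, "yaw": -21, "fingers": 1},
    {"dx": 0.025, "dy": -0.01, "dz": 0, "yaw": -28, "fingers": 1},
    {"dx": 0.025, "dy": -0.01, "dz": 0, "yaw": -36, "fingers": 1},
    {"dx": 0.025, "dy": -0.01, "dz": 0, "yaw": -36, "fingers": 1},
    {"dx": 0.025, "dy": -0.01, "dz": 0.03, "yaw": -36, "fingers": 1},
    {"dx": 0.025, "dy": -0.01, "dz": 0.06, "yaw": -36, "fingers": 1},
    {"dx": 0.025, "dy": -0.01, "dz": 0.067, "yaw": -36, "fingers": 1},
    {"dx": 0.025, "dy": -0.01, "dz": 0.067, "yaw": -36, "fingers": 1},
    {"dx": 0.025, "dy": -0.01, "dz": 0.067, "yaw": -36, "fingers": 1}
  ]
}}

```text
time_s: 8.57
tool_pos: [0.5503, 0.0442, 0.0826]
tcp_rot: [3.141, -0.0, -2.55]
ft_force: [0.2, -0.1, 0.2]
opening: -0.0001
gripper_force: 0.0
```

```bash
cat > wh.py <<'E'
from pose import *
import sys
# wheel angle from the red posts seen in the scene view (post centre line at mid height)
C=np.array([.5795,.1325])
def ang(im):
    S=posts('scene',im); P=np.array([onz('scene',*s,.1)[:2] for s in S])
    return P
if __name__=='__main__':
    for f in sys.argv[1:]:
        im=cv2.imread('pics/'+f)[:,:,::-1] if f.endswith('0.png') else snap('scene',f)
        P=ang(im); r=P-C; print(f,np.c_[np.hypot(*r.T)*1000,np.degrees(np.arctan2(r[:,1],r[:,0]))].round(1).tolist())
E
python3 wh.py scene0.png w1.png; python3 kn.py k1.png|head -1|cut -d'|' -f13-15
```

```text
scene0.png [[85.2, 17.1], [81.3, 83.9], [79.4, -51.9], [74.5, 158.5], [71.7, -124.9]]
w1.png [[81.4, 84.0], [74.4, 158.6], [95.7, -88.2], [71.7, -124.9]]
 1.2 (289, 183) 40 | 1.3 (290, 185) 30 | 1.4 (292, 186) 33
```

Emit:
{"method": "send_rows", "body": {
  "commands": [
    {"dx": 0, "dy": 0.008, "dz": 0, "yaw": 0, "fingers": 1},
    {"dx": 0, "dy": 0.014, "dz": 0, "yaw": 0, "fingers": 1},
    {"dx": 0, "dy": 0.02, "dz": 0, "yaw": 0, "fingers": 1},
    {"dx": 0, "dy": 0.026, "dz": 0, "yaw": 0, "fingers": 1},
    {"dx": 0, "dy": 0.032, "dz": 0, "yaw": 0, "fingers": 1},
    {"dx": 0, "dy": 0.038, "dz": 0, "yaw": 0, "fingers": 1},
    {"dx": 0, "dy": 0.044, "dz": 0, "yaw": 0, "fingers": 1},
    {"dx": 0, "dy": 0.05, "dz": 0, "yaw": 0, "fingers": 1},
    {"dx": 0, "dy": 0.054, "dz": 0, "yaw": 0, "fingers": 1},
    {"dx": 0, "dy": 0.055, "dz": 0, "yaw": 0, "fingers": 1},
    {"dx": 0, "dy": 0.055, "dz": 0, "yaw": 0, "fingers": 1}
  ]
}}

```text
time_s: 9.58
tool_pos: [0.5195, 0.0913, 0.0828]
tcp_rot: [3.141, 0.002, -2.547]
ft_force: [0.9, -0.5, 0.5]
opening: -0.0003
gripper_force: 0.3
```

```bash
cat > wh.py <<'E'
from pose import *
import sys
# wheel angle relative to the start, from the red post tops in the scene view
def pts(im): return np.array([onz('scene',*s,.1)[:2] for s in posts('scene',im)])
im0=cv2.imread('pics/scene0.png')[:,:,::-1]
P0=pts(im0); C=P0.mean(0)
a=lambda P:np.degrees(np.arctan2(*(P-C).T[::-1]))
print('start',a(P0).round(1),(np.hypot(*(P0-C).T)*1e3).round(1),np.degrees(np.angle(np.exp(5j*np.radians(a(P0))).mean()))/5)
P=pts(snap('scene',sys.argv[1])); print('now',a(P).round(1),(np.hypot(*(P-C).T)*1e3).round(1),status.get_state()['tool_pos'])
E
python3 wh.py w2.png;python3 kn.py k2.png|head -1|cut -d'|' -f13-15
```

```text
start [  16.7   87.9  -56.3  161.7 -127.4] [79.  78.5 78.  79.1 77. ] 16.512525582116105
now [ -17.   127.8  -87.8 -160.3] [77.9 78.7 77.4 77.9] [0.51951815 0.09120498 0.08254044]
 1.2 (289, 183) 38 | 1.3 (290, 185) 28 | 1.4 (292, 186) 31
```

Emit:
{"method": "send_rows", "body": {
  "commands": [
    {"dx": 0, "dy": 0.002, "dz": 0, "yaw": 0, "fingers": 1},
    {"dx": 0, "dy": 0.0045, "dz": 0, "yaw": 0, "fingers": 1},
    {"dx": 0, "dy": 0.0045, "dz": 0, "yaw": 0, "fingers": 1},
    {"dx": 0, "dy": 0.0045, "dz": 0, "yaw": 0, "fingers": 1}
  ]
}}

```text
time_s: 10.02
tool_pos: [0.5172, 0.0942, 0.0823]
tcp_rot: [3.142, 0.001, -2.548]
ft_force: [2.5, -0.5, 0.2]
opening: -0.0001
gripper_force: 1.1
```

```bash
python3 wh.py w3.png
```

```text
start [  16.7   87.9  -56.3  161.7 -127.4] [79.  78.5 78.  79.1 77. ] 16.512525582116105
now [ -17.4  124.8 -162.6] [78.7 78.9 78.8] [0.51717903 0.09418131 0.08237444]
```

Emit:
{"method": "send_rows", "body": {
  "commands": [
    {"dx": 0, "dy": 0.002, "dz": 0, "yaw": 0, "fingers": 1},
    {"dx": 0, "dy": 0.002, "dz": 0, "yaw": 0, "fingers": 1},
    {"dx": 0, "dy": 0.002, "dz": 0, "yaw": 0, "fingers": 1},
    {"dx": 0, "dy": -0.01, "dz": 0, "yaw": 0, "fingers": 1},
    {"dx": 0, "dy": -0.02, "dz": 0, "yaw": 0, "fingers": 1},
    {"dx": 0, "dy": -0.02, "dz": -0.04, "yaw": 0, "fingers": 1},
    {"dx": 0, "dy": -0.02, "dz": -0.08, "yaw": 0, "fingers": 1},
    {"dx": 0.04, "dy": -0.02, "dz": -0.08, "yaw": 0, "fingers": 1},
    {"dx": 0.08, "dy": -0.04, "dz": -0.08, "yaw": 0, "fingers": 1},
    {"dx": 0.12, "dy": -0.07, "dz": -0.08, "yaw": 0, "fingers": 1},
    {"dx": 0.14, "dy": -0.1, "dz": -0.08, "yaw": 0, "fingers": 1},
    {"dx": 0.14, "dy": -0.12, "dz": -0.08, "yaw": 0, "fingers": 1}
  ]
}}

```text
time_s: 11.07
tool_pos: [0.4652, -0.0873, 0.1624]
tcp_rot: [3.141, -0.003, -2.551]
ft_force: [1.3, 1.6, 0.2]
opening: -0.0004
gripper_force: 0.0
```

```bash
python3 wh.py w4.png; python3 - <<'E'
from p2 import *
im=snap('top','t5.png')
try:
    Q,c=wheel(im); c=np.array([.5799,.1323]); r=Q-c; print(np.hypot(*r.T).round(4),np.degrees(np.arctan2(*r.T[::-1])).round(1))
except Exception as e: print(e)
E
```

```text
start [  16.7   87.9  -56.3  161.7 -127.4] [79.  78.5 78.  79.1 77. ] 16.512525582116105
now [  51.4  -21.1  121.7 -164.  -109.5] [ 76.3  77.7  79.2  79.7 108.4] [ 0.46824017 -0.09019275  0.16229686]
[0.0791 0.0775 0.078  0.0782 0.0765] [ -19.9   51.2  -93.4  122.5 -164.4]
```

```bash
python3 - <<'E'
from p2 import *
it=cams.capture('top');sc=cams.capture('scene')
a=knob(it,(240,275,155,190));b=knob(sc,(280,302,174,196));print(a,b)
for x in a:
  for y in b:
    p,e=tri(('top',*x[0]),('scene',*y[0])); d=p[:2]-[.5797,.1325]; print(p.round(4),e.round(4),np.hypot(*d),np.degrees(np.arctan2(d[1],d[0])))
E
```

```text
[([263.9, 169.2], 52), ([258.8, 185.0], 54)] [([290.2, 180.2], 86)]
[ 0.5699 -0.0473  0.1133] 0.0018 0.18008482559443909 -93.1173884689226
[ 0.5398 -0.0463  0.1311] 0.0362 0.18315351920189682 -102.57028981644984
```

Emit:
{"method": "send_rows", "body": {
  "commands": [
    {"dx": -0.084, "dy": -0.0585, "dz": 0, "yaw": 7, "fingers": 1},
    {"dx": -0.084, "dy": -0.0585, "dz": 0, "yaw": 14, "fingers": 1},
    {"dx": -0.084, "dy": -0.0585, "dz": 0, "yaw": 21, "fingers": 1},
    {"dx": -0.084, "dy": -0.0585, "dz": 0, "yaw": 28, "fingers": 1},
    {"dx": -0.084, "dy": -0.0585, "dz": 0, "yaw": 36, "fingers": 1},
    {"dx": -0.084, "dy": -0.0585, "dz": 0, "yaw": 36, "fingers": 1},
    {"dx": -0.084, "dy": -0.0585, "dz": 0.03, "yaw": 36, "fingers": 1},
    {"dx": -0.084, "dy": -0.0585, "dz": 0.06, "yaw": 36, "fingers": 1},
    {"dx": -0.084, "dy": -0.0585, "dz": 0.067, "yaw": 36, "fingers": 1},
    {"dx": -0.084, "dy": -0.0585, "dz": 0.067, "yaw": 36, "fingers": 1},
    {"dx": -0.084, "dy": -0.0585, "dz": 0.067, "yaw": 36, "fingers": 1}
  ]
}}

```text
time_s: 12.18
tool_pos: [0.5702, -0.0847, 0.0957]
tcp_rot: [3.141, -0.001, 3.109]
ft_force: [0.1, -0.2, -0.6]
opening: 0.0003
gripper_force: 0.0
```

Emit:
{"method": "send_rows", "body": {
  "commands": [
    {"dx": 0, "dy": 0.008, "dz": 0, "yaw": 0, "fingers": 1},
    {"dx": 0, "dy": 0.014, "dz": 0, "yaw": 0, "fingers": 1},
    {"dx": 0, "dy": 0.02, "dz": 0, "yaw": 0, "fingers": 1},
    {"dx": 0, "dy": 0.025, "dz": 0, "yaw": 0, "fingers": 1},
    {"dx": 0, "dy": 0.03, "dz": 0, "yaw": 0, "fingers": 1},
    {"dx": 0, "dy": 0.035, "dz": 0, "yaw": 0, "fingers": 1},
    {"dx": 0, "dy": 0.04, "dz": 0, "yaw": 0, "fingers": 1},
    {"dx": 0, "dy": 0.045, "dz": 0, "yaw": 0, "fingers": 1},
    {"dx": 0, "dy": 0.05, "dz": 0, "yaw": 0, "fingers": 1},
    {"dx": 0, "dy": 0.055, "dz": 0, "yaw": 0, "fingers": 1},
    {"dx": 0, "dy": 0.06, "dz": 0, "yaw": 0, "fingers": 1},
    {"dx": 0, "dy": 0.06, "dz": 0, "yaw": 0, "fingers": 1}
  ]
}}

```text
time_s: 13.18
tool_pos: [0.5762, -0.0251, 0.1019]
tcp_rot: [-3.141, 0.012, 3.107]
ft_force: [0.5, -1.1, -0.6]
opening: -0.0003
gripper_force: 0.0
```

```bash
python3 kn.py k5.png; python3 wh.py w5.png
```

```text
0.0 (268, 173) 214 | 0.1 (270, 173) 237 | 0.2 (271, 173) 214 | 0.3 (273, 173) 83 | 0.4 (275, 173) 36 | 0.5 (276, 174) 36 | 0.6 (278, 175) 102 | 0.7 (280, 176) 105 | 0.8 (282, 177) 88 | 0.9 (284, 178) 97 | 1.0 (286, 179) 79 | 1.1 (287, 181) 82 | 1.2 (289, 183) 81 | 1.3 (290, 185) 86 | 1.4 (292, 186) 88 | 
[ 0.5743 -0.0249  0.099 ]
start [  16.7   87.9  -56.3  161.7 -127.4] [79.  78.5 78.  79.1 77. ] 16.512525582116105
now [  51.5  -21.2  121.7  -91.7 -164. ] [76.3 77.9 79.2 77.6 79.7] [ 0.57306812 -0.02477282  0.09695694]
```

Emit:
{"method": "send_rows", "body": {
  "commands": [
    {"dx": 0, "dy": 0, "dz": 0, "yaw": 0, "fingers": 1},
    {"dx": 0, "dy": -0.02, "dz": 0, "yaw": 0, "fingers": 1},
    {"dx": 0, "dy": -0.04, "dz": -0.03, "yaw": 0, "fingers": 1},
    {"dx": 0, "dy": -0.06, "dz": -0.06, "yaw": 0, "fingers": 1},
    {"dx": 0.04, "dy": -0.08, "dz": -0.08, "yaw": 0, "fingers": 1},
    {"dx": 0.08, "dy": -0.1, "dz": -0.08, "yaw": 0, "fingers": 1},
    {"dx": 0.12, "dy": -0.12, "dz": -0.08, "yaw": 0, "fingers": 1},
    {"dx": 0.15, "dy": -0.13, "dz": -0.08, "yaw": 0, "fingers": 1},
    {"dx": 0.15, "dy": -0.13, "dz": -0.08, "yaw": 0, "fingers": 1},
    {"dx": 0.15, "dy": -0.13, "dz": -0.08, "yaw": 0, "fingers": 1},
    {"dx": 0.15, "dy": -0.13, "dz": -0.08, "yaw": 0, "fingers": 1}
  ]
}}

```text
time_s: 14.2
tool_pos: [0.4181, -0.1498, 0.1748]
tcp_rot: [3.141, -0.0, 3.106]
ft_force: [0.8, 0.4, 0.7]
opening: -0.0001
gripper_force: 0.0
```

```bash
python3 kn.py k6.png; python3 wh.py w6.png; python3 - <<'E'
from h import *
t=snap('top','t6.png')
f=lambda a:cv2.resize(a,(400,300),interpolation=cv2.INTER_CUBIC)
A=f(cv2.imread('pics/k6.png')[130:220,200:320]);B=f(t[120:225,145:285,::-1]);D=f(cv2.imread('pics/scene0.png')[130:220,200:320]);E=f(cv2.imread('pics/top0.png')[120:225,145:285])
cv2.imwrite('pics/fin.png',np.vstack([np.hstack([A,B]),np.hstack([D,E])]))
E
```

```text
0.0 (268, 173) 35 | 0.1 (270, 173) 60 | 0.2 (271, 173) 79 | 0.3 (273, 173) 95 | 0.4 (275, 173) 81 | 0.5 (276, 174) 56 | 0.6 (278, 175) 40 | 0.7 (280, 176) 38 | 0.8 (282, 177) 39 | 0.9 (284, 178) 40 | 1.0 (286, 179) 38 | 1.1 (287, 181) 38 | 1.2 (289, 183) 38 | 1.3 (290, 185) 37 | 1.4 (292, 186) 40 | 
[ 0.4186 -0.1497  0.175 ]
start [  16.7   87.9  -56.3  161.7 -127.4] [79.  78.5 78.  79.1 77. ] 16.512525582116105
now [  62.2  -21.2  121.5  -91.7 -164.1] [39.5 78.1 79.3 77.6 79.8] [ 0.41894122 -0.14963489  0.17499882]
```

View pics/fin.png

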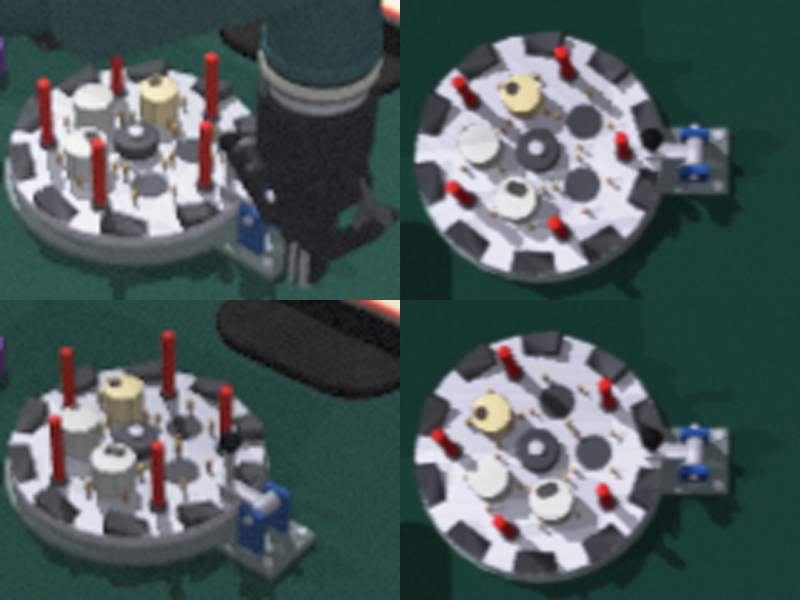

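Left is scene, right is top; the upper row is now and the lower row is the start. The knob is back at its original place (top px about (233,168)), the wheel is turned one notch, and the samples stand in their nests. I'll check the knob numerically.

```bash
python3 - <<'E'
from p2 import *
for f in('top0','t6'):
    im=cv2.imread(f'pics/{f}.png')[:,:,::-1]; g=im.max(2)[162:176,226:242].astype(float)
    n,l,s,c=cv2.connectedComponentsWithStats((g<38).astype(np.uint8)); i=1+s[1:,4].argmax(); print(f,c[i]+[226,162],s[i])
    Q,_=wheel(im); a=np.degrees(np.arctan2(*(Q-[.5799,.1323]).T[::-1])); print(np.sort(a).round(1), np.degrees(np.angle(np.exp(5j*np.radians(a)).mean()))/5)
E
```

```text
top0 [232.72972973 167.67567568] [ 4  3  7  7 37]
[-127.9  -54.8   16.6   87.1  160.8] 16.364472896742555
t6 [232.94117647 167.88235294] [ 4  3  7  7 34]
[-164.5  -93.4  -19.9   51.2  122.6] -20.792828175947022
```

```bash
python3 -c "
from bench import workorder;print(workorder.hand_in())"
```

```text
the job is handed in; nothing more can be done
None
```

I handed the job in at about 14 s: pawl flipped up (second try; the first fell back), wheel pushed back one notch (measured about 37°), pawl dropped home with its knob within 0.3 px of its start position in the top view, and the samples still in their places; the bench items were not re-measured.

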